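# Make up the water-test kit and the wet-mount kit

## Task

Make up two kits for the sampling round: the water-test kit in the carrier with three wells (the beaker, the slim dropper bottle and the larger card box, which holds the test strips) and the microscopy kit in the carrier with two wells (the stoppered weighing bottle for the sample and the smaller card box, which holds the cover slips). Seat each thing upright and flat on the floor of its well, boxes in the rectangular wells, beaker in the larger round well and dropper bottle in the smaller, and set the glass down gently. Leave the carriers and everything else on the bench where they are.

Things in the scene. Friction and masses are not known exactly. Their poses are not given: they have to be found in the camera images.
- carrier_three: Kit carrier with three wells: flat white plastic block 148 (its x) x 144 (its y) x 17 mm, grey well floors. Origin: centre of underside, z up. Well floors 7 mm, top face 17 mm above it. Flat wire handles stick out 20 mm beyond the y ends. Loose, 1 kg. Wells, centre (x, y) mm in its frame: large round 61 dia (33.5, 31.5); small round 48 dia (33.5, -38); rectangle 53 (x) x 87 (y) at (-37.5, 0).
- carrier_two: Kit carrier with two wells, narrow: flat white plastic block 76 (its x) x 160 (its y) x 17 mm, grey well floors. Origin: centre of underside, z up. Well floors 7 mm, top face 17 mm above it. Flat wire handles stick out 20 mm beyond the y ends. Loose, 1 kg. Wells, centre (x, y) mm in its frame: round 54 dia (0, -43); rectangle 47 (x) x 73 (y) at (0, 33.5).
- glass_beaker: Small open clear-glass beaker, standing: 45 mm dia, 57 mm high; about 45 g. Grip it across the outside of the wall. Origin: centre of its underside, z up.
- dropper_bottle: Dropper bottle: slim small glass bottle with a ribbed black dropper cap, standing; body 31 mm dia up to 51 mm, 84 mm high in all; about 45 g. Grip the body between 15 and 50 mm above its foot (the cap gives no hold). Origin: centre of its underside, z up.
- strip_carton: Box of test strips, the larger of the two small closed card boxes on the bench, lying flat: 36 (its x) x 70 (its y) x 31 mm high; about 30 g. Grip it across its x. Origin: centre of its underside, z up.
- weighing_bottle: Weighing bottle: squat clear-glass sample bottle with a domed glass lid and a knob on it, lid fast, standing; body 34 mm dia up to 34 mm, then the lid's rim of 36 mm dia, tapering above to the knob; 55 mm high in all; about 50 g. Grip it across the body, reaching up to the lid's rim, not by the knob. Origin: centre of its underside, z up.
- slip_carton: Box of cover slips, the smaller of the two small closed card boxes on the bench, lying flat: 30 (its x) x 56 (its y) x 25 mm high; about 40 g. Grip it across its x. Origin: centre of its underside, z up.
- reagent_bottle: Amber glass reagent bottle with a broad screw cap, 51 mm dia, 89 mm high, standing among the stock; belongs to neither kit (another like it stands far back by the wall). Origin: centre of its underside.
- dish: Covered glass culture dish, 60 mm dia, 14 mm high, lying near the front edge; belongs to neither kit. Origin: centre of its underside.
Not all that is in view belongs to the job. What is shaped like the slip_carton but pink is not meant.

How it is judged:
At the end, for the whole second after the job is handed in: Each thing is in its own well of its own carrier: within 11 mm of the well centre along each carrier axis, standing on the well floor (within 4 mm), tilted less than 0.12 rad, released and at rest (x of glass_beaker in the frame of carrier_three between 0.0225 and 0.0445 m and y of glass_beaker in the frame of carrier_three between 0.0205 and 0.0425 m and z of glass_beaker in the frame of carrier_three between 0.003 and 0.0105 m and angle between each of glass_beaker, dropper_bottle, strip_carton, weighing_bottle, slip_carton's own z axis and vertical below 0.12 rad and linear speed of each of glass_beaker, dropper_bottle, strip_carton, weighing_bottle, slip_carton below 0.02 m/s and angular speed of each of glass_beaker, dropper_bottle, strip_carton, weighing_bottle, slip_carton below 0.2 rad/s and contact force between each of glass_beaker, dropper_bottle, strip_carton and carrier_three above 0.03 N and x of dropper_bottle in the frame of carrier_three between 0.0225 and 0.0445 m and y of dropper_bottle in the frame of carrier_three between -0.049 and -0.027 m and z of dropper_bottle in the frame of carrier_three between 0.003 and 0.0105 m and x of strip_carton in the frame of carrier_three between -0.0485 and -0.0265 m and y of strip_carton in the frame of carrier_three between -0.011 and 0.011 m and z of strip_carton in the frame of carrier_three between 0.003 and 0.0105 m and x of weighing_bottle in the frame of carrier_two between -0.011 and 0.011 m and y of weighing_bottle in the frame of carrier_two between -0.054 and -0.032 m and z of weighing_bottle in the frame of carrier_two between 0.003 and 0.0105 m and contact force between each of weighing_bottle, slip_carton and carrier_two above 0.03 N and x of slip_carton in the frame of carrier_two between -0.011 and 0.011 m and y of slip_carton in the frame of carrier_two between 0.0225 and 0.0445 m and z of slip_carton in the frame of carrier_two between 0.003 and 0.0105 m); the robot touches nothing.
It fails at once if a glass thing of the kits is dropped or knocked hard (moves faster than 0.7 m/s within 30 mm of the bench) ((height (world z) of weighing_bottle below 0.03 m and linear speed of weighing_bottle above 0.7 m/s) or (height (world z) of dropper_bottle below 0.03 m and linear speed of dropper_bottle above 0.7 m/s) or (height (world z) of glass_beaker below 0.03 m and linear speed of glass_beaker above 0.7 m/s)).
It fails at once if a thing that belongs to neither kit is shifted more than 25 mm or tipped over (distance of any of reagent_bottle, dish from where it was at the start of the episode above 0.025 m or angle between any of reagent_bottle, dish's own z axis and vertical above 0.35 rad).
It fails at once if a carrier is shifted more than 40 mm (distance of any of carrier_three, carrier_two from where it was at the start of the episode above 0.04 m).
It also fails if it takes over 125 s, if anything falls off the work surface, if the arm or the gripper's body presses on something with over 40 N, if the wrist force passes 120 N, or if a joint passes its speed limit or range.

## Robot

A 6-joint arm with a two-finger parallel gripper is mounted at the origin on a cart in front of the work surface, level with it; the furniture and walls round the work are solid. World frame = base frame: x ahead of the robot, y to its left, z up, the work surface at z = 0. Lengths are in m, angles in rad, forces in N, time in s.
With the tool pointing down it reaches from about 0.375 to 0.975 m from the base axis. Payload 3.8 kg.
Tool frame: the origin (TCP) lies between the finger pads; the fingertips stand 17 mm ahead of it and the grasp point (between the pads) lies 2 mm behind it; z points along the fingers, y is the line along which they close (so a half turn about z gives the same grasp; the last joint's range is limited). The gripper opens to 85 mm and grips with 20 to 120 N. Pads are 22 mm wide; open, the fingers measure 114 mm over their backs; the gripper's body (76 mm by 85 mm) begins 54 mm behind the grasp point. The pads swing forward as they close: fully open they stand 13 mm farther back than shut.
Start: joints at [-1.379, 0.264, 1.604, -0, 1.274, -0.037], TCP at [0.153, -0.657, 0.248] pointing down, gripper open.
Joint ranges: [-2.63, 2.63], [-0.94, 2.18], [0.31, 2.57], [-1.31, 4.45], [0, 2.66], [-2.55, 2.55]. Speed limits (rad/s): [2.57, 2.57, 3.14, 3.14, 3.14, 3.14].

## Interface

Orientations are given as a rotation vector (axis times angle).
In Python, from workcell import bot gives the robot as it stands.
- The arm moves only by the tool play_rows, never from a script. Its argument "steps" is one flat list of numbers, 4 for each row, row after row: the shift along the tool's x, y, z in m, then the turn about the tool's z in rad. A call has 1 to 10 rows; each row is the pose to reach, as a shift and turn from the pose commanded when the call began, along the tool's axes at that moment; what a row does not reach only later rows make up. A row lasts 1/8 s, in which the tool goes at most 62.5 mm and 10.7 degrees, less where a joint would pass 70% of its speed; a pose out of reach is approached as far as the arm can. A call with a gripper value outside its range is refused whole. "jaw" is the closure in counts, from 0 (fully open) to 255 (shut), set as the call begins (left out, the last holds). The fingers move at their own pace and stop on an object; "grip_force" is the grip in N (left out, the last holds). Time passes only in rows, so rows that repeat a pose let the fingers close. It gives the time, the measured TCP pose, the force, the opening and the grip force at its end, in the units of the state.
- bot.read_state(): the state, without advancing time (a new reading comes with each control period).
- bot.read_camera(name): name is "scene" or "side" or "wrist"; returns a dict with "pixels" (384x512x3 uint8, blue, green, red), "mtx" (3x3 intrinsics, pixels), "dist" ([k1, k2, p1, p2, k3] as OpenCV has them; the pictures are not rectified), "R" (3x3) and "t" (3): a world point X has camera coordinates R X + t. Camera axes: x right, y down, z forward; pixel columns grow to the right and rows downward; lengths in m; the calibration is good to about 2 mm. A picture is of the moment at which its call begins. There is no depth.
- bot.finish_job(): hands the job in; it is judged then, once.
The state is a dict: "time": time; "q": joint angles; "joint_vel": joint speeds; "joint_torque": joint torques, N m; "tool_pos": TCP position; "tcp_rot": TCP orientation; "wrist_force": force on the tool from outside, world axes, zero at the start; "torque": the same for the moment, N m; "width": opening from 0.0 (shut) to 1.0 (fully open); "grip_force": force on a finger pad.
Only numpy, scipy, OpenCV 4.12 (cv2) and the standard library are available. Lean on these libraries where they do the work, as an engineer would, in place of code of your own. Each camera call takes 0.05 s, during which the arm holds its last target. There are 200 camera calls.

## Working session

There is one attempt and no reset: what is moved stays moved. The work goes in short steps, Python scripts to look and compute and a tool call to move; the robot and the scene stay as the last step left them, time stands still between calls to the robot, and variables do not carry over. Pictures are saved under pics/ and viewed, at most 14 in all, crops included, and the job is handed in when it is done.

Besides the shell and the picture viewer there is one more tool, called after ">>>" as name(argument=value, ...), one argument or row to a line, values as JSON. play_rows: Moves the arm, as the interface text tells. Its arguments: {"type":"object","properties":{"steps":{"type":"array"},"jaw":{"type":"number"},"grip_force":{"type":"number"}},"required":["steps"]}

```bash
mkdir -p pics; ls; cat > h.py <<'E'
import numpy as np, cv2, sys
from workcell import bot
from scipy.spatial.transform import Rotation as Ro
def grab(n,save=None):
    c=bot.read_camera(n)
    c={k:(np.array(v) if k!='pixels' else np.asarray(v)) for k,v in c.items()}
    if save: cv2.imwrite('pics/'+save,c['pixels'])
    return c
def ray(c,uv):
    p=cv2.undistortPoints(np.array([[uv]],float),c['mtx'],c['dist'])[0,0]
    d=c['R'].T@np.array([p[0],p[1],1.]); o=-c['R'].T@c['t'].ravel()
    return o,d
def onz(c,uv,z):
    o,d=ray(c,uv); return o+d*(z-o[2])/d[2]
def proj(c,X):
    return cv2.projectPoints(np.array(X,float).reshape(-1,1,3),cv2.Rodrigues(c['R'])[0],c['t'],c['mtx'],c['dist'])[0].reshape(-1,2)
E
python3 - <<'E'
from h import *
for n in ['scene','side','wrist']:
    c=grab(n,n+'0.png'); print(n,(-c['R'].T@c['t'].ravel()).round(3),c['R'][2].round(2),c['mtx'][0,0])
    np.savez('pics/'+n+'0.npz',**c)
s=bot.read_state();print(s)
E
```

```text
pics
scene [-0.15   0.58   1.021] [ 0.52 -0.41 -0.75] 495.76315708755544
side [ 0.383 -0.968  0.594] [ 0.12  0.87 -0.47] 408.50405826012246
wrist [ 0.223 -0.641  0.372] [-0.27 -0.06 -0.96] 275.01612579676856
{'time': 0.15, 'q': array([-1.37887605e+00,  2.64599358e-01,  1.60504844e+00,  3.82735706e-05,
        1.27370353e+00, -3.69492573e-02]), 'joint_vel': array([-0.00065662, -0.00314498, -0.00407938, -0.00059335, -0.00025753,
       -0.0014668 ]), 'joint_torque': array([ 3.39034204e-04, -5.15907919e+01, -3.67960274e+01,  2.02755223e-05,
        8.04277312e-03,  7.35400487e-07]), 'tool_pos': array([ 0.15301808, -0.65688232,  0.24724144]), 'tcp_rot': array([-3.11930229e+00, -3.58505226e-01,  1.56454506e-04]), 'wrist_force': array([ 0.17020528, -0.12725675,  0.49699297]), 'torque': array([-0.01381509,  0.01536369, -0.00058922]), 'grip_force': 0.0, 'width': 0.9995375610259509}
```

View pics/scene0.png

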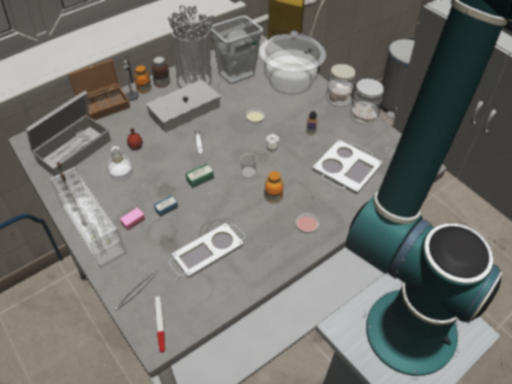

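View pics/side0.png

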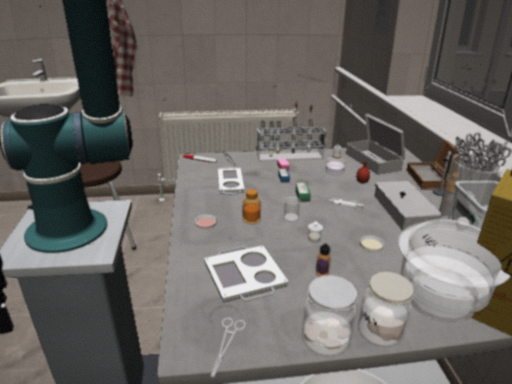

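The scene view shows carrier_two at (207,249) and carrier_three at (347,165). The kit candidates are:
- **Cartons:** green (200,175), blue (166,206) and pink (132,218). Green is the larger box, so it is the strips. Blue is the slips, and pink is the excluded one.
- **Small glass:** squat knobbed bottle (272,142) and flask (119,160). The first fits the weighing bottle.
- **Dropper:** dark slim bottle (312,121) fits. The amber ones at (142,75) and (274,184) don't.
- **Beaker:** (248,165).

I'll confirm these in one enlarged crop.

```bash
python3 - <<'E'
from h import *
a=cv2.imread('pics/scene0.png')[95:285,105:385]; cv2.imwrite('pics/crop1.png',cv2.resize(a,None,fx=2.85,fy=2.85,interpolation=cv2.INTER_CUBIC))
for n,box in [('scene',(105,95,385,285)),('side',(190,140,340,310))]:
    c=dict(np.load(f'pics/{n}0.npz')); im=c['pixels']; hsv=cv2.cvtColor(im,cv2.COLOR_BGR2HSV)
    H,S,V=cv2.split(hsv)
    ms={'white':(V>175)&(S<40),'green':(H>60)&(H<95)&(S>60),'blue':(H>95)&(H<125)&(S>60),'dark':(V<60)}
    for k,m in ms.items():
        m=m.astype(np.uint8); z=np.zeros_like(m); x0,y0,x1,y1=box; z[y0:y1,x0:x1]=m[y0:y1,x0:x1]
        for q in cv2.findContours(z,cv2.RETR_EXTERNAL,cv2.CHAIN_APPROX_NONE)[0]:
            if cv2.contourArea(q)>40:
                M=cv2.moments(q); print(n,k,cv2.contourArea(q),round(M['m10']/M['m00'],1),round(M['m01']/M['m00'],1),cv2.boundingRect(q),cv2.minAreaRect(q))
E
```

```text
scene white 57.0 379.8 281.0 (371, 276, 14, 9) ((377.5, 280.0), (8.0, 13.0), 90.0)
scene white 1561.0 341.8 271.8 (295, 250, 85, 35) ((337.0, 267.0), (34.0, 84.0), 90.0)
scene white 1653.5 206.6 248.4 (172, 223, 71, 52) ((207.18136596679688, 247.81088256835938), (27.496957778930664, 67.30276489257812), 59.74356460571289)
scene white 96.0 108.2 225.8 (105, 214, 10, 21) ((109.5, 224.0), (9.0, 20.0), 0.0)
scene white 70.5 165.6 203.2 (157, 198, 18, 12) ((165.5, 203.00001525878906), (4.919349670410156, 18.782970428466797), 63.43495178222656)
scene white 106.0 200.2 172.2 (188, 166, 24, 14) ((199.62371826171875, 172.2783660888672), (6.2951459884643555, 23.454496383666992), 66.03751373291016)
scene white 224.5 119.7 167.6 (109, 159, 22, 17) ((119.70540618896484, 167.66757202148438), (14.042601585388184, 21.100662231445312), 72.89727020263672)
scene white 1833.0 347.5 164.6 (313, 140, 68, 51) ((347.0732116699219, 163.94903564453125), (57.86130142211914, 37.98893737792969), 28.610462188720703)
scene white 72.0 272.1 138.3 (266, 134, 13, 10) ((272.08001708984375, 137.9399871826172), (9.199999
[... 1606 characters left out ...]
ite 47.5 301.6 187.8 (298, 183, 9, 10) ((302.0, 187.5), (9.0, 8.0), 90.0)
side white 482.5 229.9 178.4 (218, 167, 26, 23) ((230.5, 178.0), (25.0, 22.0), 0.0)
side white 76.5 333.7 164.5 (327, 160, 13, 10) ((333.3461608886719, 164.26922607421875), (12.551432609558105, 8.236878395080566), 11.309932708740234)
side white 201.0 290.4 155.4 (260, 153, 60, 7) ((289.5, 156.0), (6.0, 59.0), 90.0)
side green 67.0 303.7 196.4 (297, 190, 13, 11) ((303.0, 195.0), (12.0, 10.0), 0.0)
side dark 56.5 321.5 268.3 (317, 263, 11, 10) ((322.0, 267.5), (10.0, 9.0), 0.0)
side dark 60.0 324.4 249.5 (320, 244, 10, 11) ((324.3000183105469, 249.6000518798828), (9.391485214233398, 8.944271087646484), 63.43495178222656)
```

View pics/crop1.png

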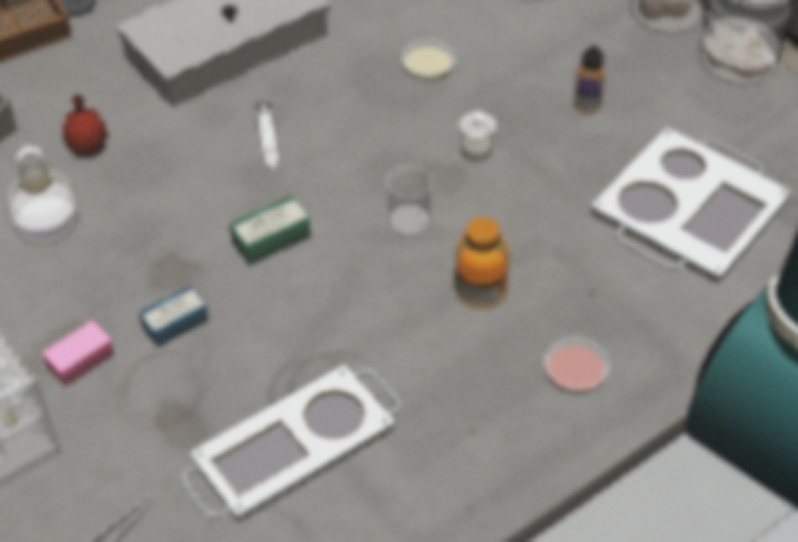

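The crop confirms the set: green larger carton (270,228), blue smaller carton (173,315), beaker (408,200), knobbed weighing bottle (477,132), slim dropper (590,80) and two carriers. Next I'll get their positions.

```bash
cat > m.py <<'E'
from h import *
c=dict(np.load('pics/scene0.npz')); s=dict(np.load('pics/side0.npz'))
W={'3':np.array([[33.5,31.5],[33.5,-38],[-37.5,0]])/1e3,'2':np.array([[0,-43],[0,33.5]])/1e3}
def wells(c,box,name):
    im=c['pixels']; x0,y0,x1,y1=box; V=im[y0:y1,x0:x1].max(2)
    V=cv2.resize(V,None,fx=4,fy=4,interpolation=cv2.INTER_CUBIC)
    t,m=cv2.threshold(V,0,255,cv2.THRESH_OTSU)
    m=(V>max(t,165)).astype(np.uint8)
    ct,h=cv2.findContours(m,cv2.RETR_CCOMP,cv2.CHAIN_APPROX_NONE)
    out=[]
    for q,hh in zip(ct,h[0]):
        if hh[3]>=0 and cv2.contourArea(q)>600:
            P=np.array([onz(c,((u+.5)/4-.5+x0,(v+.5)/4-.5+y0),.013)[:2] for u,v in q[:,0]],np.float32)
            r=cv2.minAreaRect(P); out.append((cv2.contourArea(P),np.array(r[0]),np.array(r[1]),r[2],cv2.contourArea(P)/(r[1][0]*r[1][1])))
    return out
for n,cc,b in [('3',c,(305,132,390,198)),('3',s,(198,240,292,302)),('2',c,(165,216,248,280)),('2',s,(212,162,250,194))]:
    for o in wells(cc,b,n): print(n,o[1].round(4),(o[2]*1e3).round(0),round(o[3],1),round(o[4],2))
# objects: pairwise foot/body estimates
print('green',onz(c,(199.6,172.3),.031),onz(s,(302,187.5),.031))
for n,q in [('g',(199.6,172.3,.031,66.0)),('b',(165.5,203,.025,64.5))]:
    a=np.radians(q[3]-90); p=onz(c,q[:2],q[2]); d=onz(c,(q[0]+10*np.cos(a),q[1]+10*np.sin(a)),q[2])-p
    print(n,p.round(4),'long axis deg',np.degrees(np.arctan2(d[1],d[0])).round(1))
def tri(a,b):
    (o,d),(p,e)=ray(c,a),ray(s,b); t=np.linalg.lstsq(np.c_[d,-e],p-o,rcond=None)[0]; return ((o+t[0]*d+p+t[1]*e)/2).round(4),np.linalg.norm(o+t[0]*d-p-t[1]*e).round(4)
print('wb knob/lid',tri((272.1,138.3),(315.2,226.2)))
print('beaker bottom',onz(c,(105+409/2.85,95+220/2.85),0.002))
print('beaker side',onz(s,(291,217),0.002))
print('dropper',onz(c,(105+590/2.85,95+84/2.85),.03), onz(s,(321.5,268.3),.025),tri((105+592/2.85,95+58/2.85),(324.4,249.5)))
print('reag',onz(c,(105+482/2.85,95+268/2.85),.03),'dish',onz(c,(307,222),.014))
E
python3 m.py; python3 -c "
from h import *
print(Ro.from_rotvec(bot.read_state()['tcp_rot']).as_matrix().round(3))"
```

```text
3 [ 0.4224 -0.2509] [53. 88.] 13.7 0.95
3 [ 0.483  -0.2032] [60. 58.] 53.5 0.79
3 [ 0.5007 -0.271 ] [47. 46.] 72.4 0.78
3 [ 0.5    -0.2641] [48. 47.] 21.4 0.78
3 [ 0.4216 -0.245 ] [54. 87.] 14.8 0.96
3 [ 0.4827 -0.1966] [60. 60.] 30.9 0.79
2 [0.4609 0.2733] [74. 48.] 89.2 0.95
2 [0.4599 0.1965] [53. 53.] 22.2 0.78
2 [0.459  0.2013] [49. 54.] 84.4 0.77
2 [0.4604 0.2806] [70. 47.] 89.2 0.93
green [0.66994894 0.12230293 0.031     ] [0.67174172 0.11953195 0.031     ]
g [0.6699 0.1223 0.031 ] long axis deg -94.6
b [0.6366 0.2519 0.025 ] long axis deg -93.5
wb knob/lid (array([ 0.6506, -0.1165,  0.0403]), np.float64(0.0016))
beaker bottom [ 0.61143359 -0.00174243  0.002     ]
beaker side [ 0.61403403 -0.00208015  0.002     ]
dropper [ 0.63377299 -0.25993647  0.03      ] [ 0.62840798 -0.26622098  0.025     ] (array([ 0.633 , -0.2566,  0.0689]), np.float64(0.001))
reag [ 0.50051153 -0.00322359  0.03      ] dish [ 0.37270109 -0.00925726  0.014     ]
[[ 0.974  0.227 -0.   ]
 [ 0.227 -0.974  0.002]
 [ 0.    -0.002 -1.   ]]
```

>>> play_rows(
  steps=[0.486,-0.336,0,-1.34,0.486,-0.336,0,-1.34,0.486,-0.336,0,-1.34,0.486,-0.336,0,-1.34,0.486,-0.336,0,-1.34,0.486,-0.336,0,-1.34,0.486,-0.336,0,-1.34,0.486,-0.336,0,-1.34,0.486,-0.336,0,-1.34,0.486,-0.336,0,-1.34],
  jaw=0,
  grip_force=40,
)

```text
time: 1.4
tool_pos: [0.5518, -0.2171, 0.248]
tcp_rot: [-2.22, -2.222, -0.001]
wrist_force: [-0.5, -0.7, 0.2]
width: 0.998
grip_force: 0.0
```

```bash
cat >> h.py <<'E'
def pose():
    s=bot.read_state(); M=Ro.from_rotvec(s['tcp_rot']).as_matrix(); p=np.array(s['tool_pos'])
    return s,p,M,np.degrees(np.arctan2(M[1,0],M[0,0]))
def to(x,y,z,phi):
    s,p,M,f=pose(); d=M.T@(np.array([x,y,z])-p)
    print('t',round(s['time'],2),'pos',p.round(4),'phi',f.round(1),'w',round(s['width'],3),'F',np.round(s['wrist_force'],1),'-> step',d.round(4),'turn',round(np.radians(((f-phi)+180)%360-180),3))
E
python3 - <<'E'
from h import *
c=grab('wrist','wA.png'); np.savez('pics/wA.npz',**c); to(0.58,0.17,0.25,90); print((-c['R'].T@c['t'].ravel()).round(3))
E
```

```text
t 1.45 pos [ 0.5533 -0.2154  0.2479] phi 90.1 w 1.0 F [2.4 0.9 0.5] -> step [ 0.3853  0.0273 -0.0011] turn 0.002
[ 0.552 -0.146  0.373]
```

View pics/wA.png

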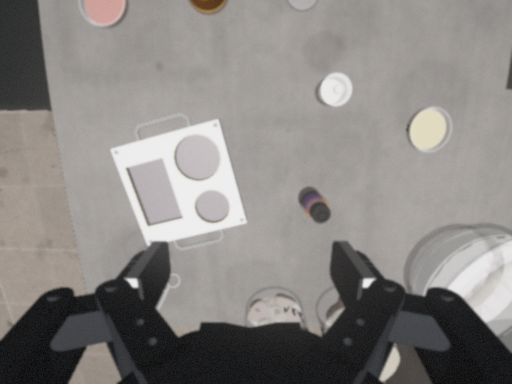

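Wrist view A shows carrier_three with wells at (154,190), (198,157) and (212,206). The weighing bottle is at (335,90), and the dropper has its foot near (308,195) and its cap at (320,213).

>>> play_rows(
  steps=[0.385,0.027,0,0,0.385,0.027,0,0,0.385,0.027,0,0,0.385,0.027,0,0,0.385,0.027,0,0,0.385,0.027,0,0,0.385,0.027,0,0,0.385,0.027,0,0,0.385,0.027,0,0],
)

```text
time: 2.58
tool_pos: [0.5779, 0.1634, 0.248]
tcp_rot: [2.225, 2.218, -0.001]
wrist_force: [-0.0, 0.6, 0.6]
width: 1.001
grip_force: 0.0
```

```bash
cat > w.py <<'E'
from h import *
from m import wells,W
def fit(c,box,k,sgn=1):
    P=[]; ws=wells(c,box,k)
    for o in ws: P.append(o[1])
    P=np.array(P); sz=[o[2].max() for o in ws]; print(P.round(4).tolist(),np.round(np.array(sz)*1e3))
    # order by known size
    want={'3':[.060,.048,.087],'2':[.054,.073]}[k]
    i=[int(np.argmin(abs(np.array(sz)-w))) for w in want]; Q=P[i]; M=W[k]
    a=M-M.mean(0); b=Q-Q.mean(0); th=np.arctan2((a[:,0]*b[:,1]-a[:,1]*b[:,0]).sum(),(a*b).sum())
    R=np.array([[np.cos(th),-np.sin(th)],[np.sin(th),np.cos(th)]]); t=Q.mean(0)-R@M.mean(0)
    print(k,'yaw',np.degrees(th).round(2),'t',t.round(4),'wells',(M@R.T+t).round(4).tolist(),'res',np.abs(M@R.T+t-Q).max().round(4))
E
sed -i 's/^for n,cc,b/if __name__=="__main__":\n  for n,cc,b/; s/^    for o in wells(cc/      for o in wells(cc/' m.py
python3 - <<'E'
import re
t=open('m.py').read(); i=t.index('# objects'); open('m.py','w').write(t[:i])
E
python3 - <<'E'
from w import *
a=dict(np.load('pics/wA.npz')); fit(a,(105,112,252,250),'3')
c=grab('wrist','wB.png'); np.savez('pics/wB.npz',**c); to(0.64,0.25,0.15,90)
E
```

```text
[[0.4989, -0.2684], [0.4207, -0.2484], [0.481, -0.2007]] [48. 88. 60.]
3 yaw 14.29 t [ 0.4568 -0.2395] wells [[0.4815, -0.2007], [0.4986, -0.268], [0.4204, -0.2487]] res 0.0005
t 2.62 pos [0.578  0.1633 0.2481] phi 89.8 w 0.999 F [-0.5  0.2 -1. ] -> step [0.087  0.0617 0.0981] turn -0.004
```

View pics/wB.png

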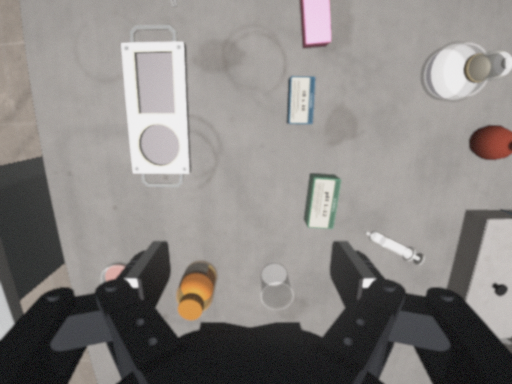

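Wrist view B shows carrier_two with wells at (155,82) and (159,145), the blue carton at (301,100), the green carton at (322,201) and the beaker with its base at about (274,272).

```bash
python3 - <<'E'
from w import *
a=dict(np.load('pics/wA.npz'));b=dict(np.load('pics/wB.npz'))
fit(b,(112,32,198,180),'2')
def box(c,bx,z,lo,hi):
    x0,y0,x1,y1=bx; im=c['pixels'][y0:y1,x0:x1]; h=cv2.cvtColor(im,cv2.COLOR_BGR2HSV)
    m=(((h[...,0]>lo)&(h[...,0]<hi)&(h[...,1]>60))|(h[...,2]>170)).astype(np.uint8)
    q=max(cv2.findContours(cv2.morphologyEx(m,cv2.MORPH_CLOSE,np.ones((3,3))),cv2.RETR_EXTERNAL,cv2.CHAIN_APPROX_NONE)[0],key=cv2.contourArea)[:,0]+[x0,y0]
    l=np.argwhere(h[...,2]>160)[:,::-1]+[x0,y0]
    for n,pt,zz in (('hull',q,z*.7),('label',l,z)):
        r=cv2.minAreaRect(np.array([onz(c,p,zz)[:2] for p in pt],np.float32)); print(n,np.round(r[0],4),np.round(r[1],4),round(r[2],1))
box(b,(280,68,323,134),.025,95,125); box(b,(297,165,348,236),.031,55,95)
print('wb',onz(a,(335,90),.042)); 
im=a['pixels'][60:120,305:365]; m=(im.max(2)>175).astype(np.uint8); q=max(cv2.findContours(m,cv2.RETR_EXTERNAL,2)[0],key=cv2.contourArea); e=cv2.minEnclosingCircle(q); print(e); print(onz(a,(e[0][0]+305,e[0][1]+60),.038))
print('drop cap',onz(a,(320,213),.083),'foot',onz(a,(306.5,193.5),.005))
print('beaker base',onz(b,(274,272),.002), 'rim',onz(b,(277.5,293),.057))
cr=np.hstack([cv2.resize(a['pixels'][170:235,280:345],None,fx=6,fy=6,interpolation=2),cv2.resize(b['pixels'][250:315,245:310],None,fx=6,fy=6,interpolation=2)]); cv2.imwrite('pics/crop2.png',cr)
E
```

```text
[[0.4581, 0.1972], [0.4595, 0.275]] [54. 75.]
2 yaw -1.04 t [0.4589 0.2409] wells [[0.4581, 0.1979], [0.4595, 0.2744]] res 0.0006
hull [0.6469 0.2573] [0.0418 0.065 ] 0.3
label [0.6412 0.2507] [0.0525 0.0767] 1.3
hull [0.6697 0.1132] [0.0838 0.0473] 85.5
label [0.6743 0.1252] [0.0689 0.1   ] 2.6
wb [ 0.64981113 -0.11698101  0.042     ]
((31.45781707763672, 28.988834381103516), 17.58565902709961)
[ 0.65262524 -0.11548202  0.038     ]
drop cap [ 0.63135663 -0.25159582  0.083     ] foot [ 0.63150902 -0.25102671  0.005     ]
beaker base [0.61501066 0.00189385 0.002     ] rim [0.61515637 0.00363552 0.057     ]
```

View pics/crop2.png

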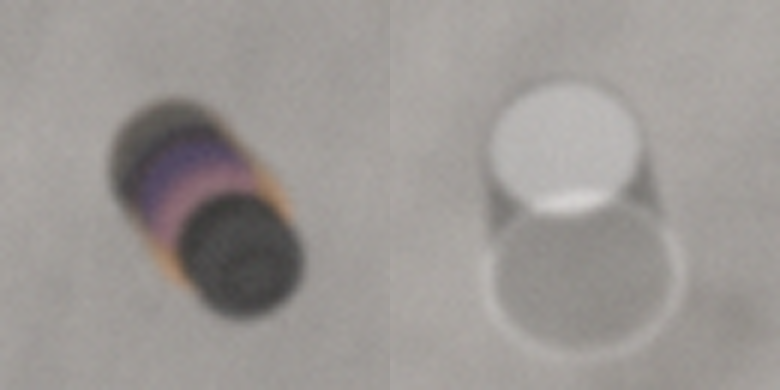

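The crop shows the dropper with its cap centre at (320,212.5) and its foot at about (309,197). The beaker's base is at (274.3,274.3) and its rim at (277.5,295.3). The carton masks picked up bench pixels, so I'll use colour plus the top label instead.

```bash
python3 - <<'E'
from w import *
b=dict(np.load('pics/wB.npz')); a=dict(np.load('pics/wA.npz'))
def box(c,bx,z,lo,hi):
    x0,y0,x1,y1=bx; im=cv2.resize(c['pixels'][y0:y1,x0:x1],None,fx=4,fy=4,interpolation=2); h=cv2.cvtColor(im,cv2.COLOR_BGR2HSV)
    m=((h[...,0]>lo)&(h[...,0]<hi)&(h[...,1]>70)).astype(np.uint8)
    q=max(cv2.findContours(cv2.morphologyEx(m,cv2.MORPH_CLOSE,np.ones((5,5))),cv2.RETR_EXTERNAL,cv2.CHAIN_APPROX_NONE)[0],key=cv2.contourArea)[:,0]
    q=(q+.5)/4-.5+[x0,y0]; l=cv2.boxPoints(cv2.minAreaRect(q.astype(np.float32))); print(l.round(1).tolist())
    for zz in (z,z/2):
        r=cv2.minAreaRect(np.array([onz(c,p,zz)[:2] for p in q],np.float32)); print(np.round(r[0],4),np.round(r[1],4),round(r[2],1))
box(b,(280,68,323,134),.025,95,125); box(b,(297,165,348,236),.031,55,95)
print(onz(b,(301,100),.025),onz(b,(322,202),.031), (-b['R'].T@b['t'].ravel()).round(3))
print(onz(b,(274.3,274.3),.002),onz(b,(277.5,295.3),.057),onz(a,(309,197),.003),onz(a,(320,212.5),.084))
to(.64,.252,.12,91)
E
```

```text
[[309.70001220703125, 100.80000305175781], [310.6000061035156, 76.5999984741211], [314.29998779296875, 76.69999694824219], [313.29998779296875, 100.9000015258789]]
[0.6532 0.2652] [0.0043 0.0278] 0.4
[0.6558 0.2663] [0.0045 0.0288] 0.4
[[337.3999938964844, 179.39999389648438], [337.8999938964844, 179.39999389648438], [337.8999938964844, 180.89999389648438], [337.3999938964844, 180.89999389648438]]
[0.6911 0.154 ] [0.0006 0.002 ] 4.9
[0.6962 0.1503] [0.0007 0.0021] 4.9
[0.64041561 0.25222268 0.025     ] [0.67288844 0.12450814 0.031     ] [0.578 0.235 0.373]
[ 0.61557729 -0.00220251  0.002     ] [ 6.15267029e-01 -7.32386198e-05  5.70000000e-02] [ 0.63579328 -0.25672828  0.003     ] [ 0.63103826 -0.25063518  0.084     ]
t 2.62 pos [0.578  0.1633 0.2481] phi 89.8 w 0.999 F [-0.5  0.2 -1. ] -> step [0.0891 0.0617 0.1281] turn -0.021
```

```bash
python3 - <<'E'
from w import *
b=dict(np.load('pics/wB.npz')); s,p,M,f=pose()
for h in (0.004,.010,.017):
    print(h,proj(b,[p+M@np.array([x,y,h]) for x in(.011,-.011) for y in (-.0425,.0425)]).round(0).tolist())
to(.641,.252,.12,87.5)
E
```

```text
0.004 [[167.0, 237.0], [332.0, 237.0], [171.0, 274.0], [328.0, 274.0]]
0.01 [[170.0, 232.0], [329.0, 232.0], [174.0, 268.0], [325.0, 268.0]]
0.017 [[174.0, 227.0], [325.0, 227.0], [177.0, 262.0], [322.0, 262.0]]
t 2.62 pos [0.578  0.1633 0.2481] phi 89.8 w 0.999 F [-0.5  0.2 -1. ] -> step [0.0891 0.0627 0.1281] turn 0.04
```

>>> play_rows(
  steps=[0.089,0.063,0.128,0.04,0.089,0.063,0.128,0.04,0.089,0.063,0.128,0.04,0.089,0.063,0.128,0.04,0.089,0.063,0.128,0.04],
  jaw=90,
)

```text
time: 3.25
tool_pos: [0.6416, 0.2524, 0.121]
tcp_rot: [2.269, 2.172, 0.0]
wrist_force: [-0.2, 0.4, 0.9]
width: 0.646
grip_force: 0.0
```

```bash
python3 - <<'E'
from w import *
c=grab('wrist','wC.png'); np.savez('pics/wC.npz',**c); to(.641,.252,.033,87.5)
s,p,M,f=pose(); w=.0425*s['width']
for h in (0.004,.010,.017,.024): print(h,proj(c,[p+M@np.array([x,y,h]) for x in(.011,-.011) for y in (-w,w)]).round(0).tolist())
E
```

```text
t 3.3 pos [0.642  0.2526 0.1221] phi 87.5 w 0.648 F [ 0.3 -0.5  0.8] -> step [-0.0007 -0.0012  0.0891] turn 0.0
0.004 [[196.0, 237.0], [304.0, 237.0], [199.0, 275.0], [301.0, 275.0]]
0.01 [[198.0, 233.0], [302.0, 233.0], [201.0, 269.0], [300.0, 269.0]]
0.017 [[201.0, 227.0], [300.0, 227.0], [203.0, 262.0], [297.0, 262.0]]
0.024 [[203.0, 223.0], [298.0, 223.0], [205.0, 256.0], [296.0, 256.0]]
```

View pics/wC.png

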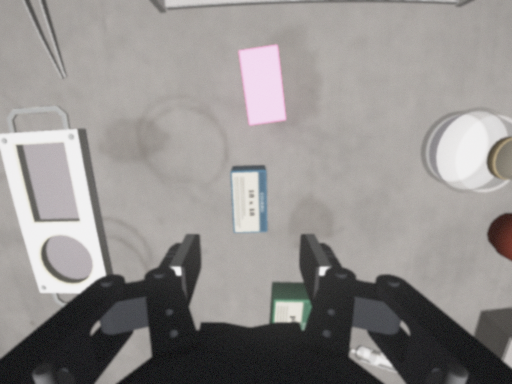

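View C shows the blue carton's top face from (232,167) to (267,232), centred between the fingers at x≈250. The fingertips stand about 9 mm ahead of the TCP at this opening, and about 12 mm at 30 mm.

```bash
python3 - <<'E'
from w import *
c=dict(np.load('pics/wC.npz')); P=[onz(c,q,.025)[:2] for q in [(232,167),(265,166),(267,232),(235,233)]]; print(np.round(P,4).tolist(),np.mean(P,0)); m=np.mean(P,0); to(m[0],m[1],.026,87.5)
E
```

```text
[[0.6288, 0.2833], [0.6557, 0.283], [0.6558, 0.2246], [0.6278, 0.2249]] [0.64203042 0.25393154]
t 3.3 pos [0.642  0.2526 0.1221] phi 87.5 w 0.648 F [ 0.3 -0.5  0.8] -> step [ 0.0013 -0.0003  0.0961] turn 0.0
```

>>> play_rows(
  steps=[0.001,0,0.05,-0.03,0.001,0,0.096,-0.03,0.001,0,0.096,-0.03,0.001,0,0.096,-0.03],
)

```text
time: 3.8
tool_pos: [0.643, 0.2548, 0.0273]
tcp_rot: [2.234, 2.206, 0.006]
wrist_force: [0.7, 0.8, -0.1]
width: 0.645
grip_force: 0.0
```

>>> play_rows(
  steps=[0,0,0,0,0,0,0,0,0,0,0,0,0,0,0,0,0,0,0,0],
  jaw=255,
)

```text
time: 4.42
tool_pos: [0.6436, 0.2556, 0.0279]
tcp_rot: [2.233, 2.206, 0.008]
wrist_force: [-0.8, -0.4, 7.2]
width: 0.338
grip_force: 41.9
```

>>> play_rows(
  steps=[0,0,-0.05,0,0,0,-0.09,0,0,0,-0.09,0,0,0,-0.09,0],
)

```text
time: 4.92
tool_pos: [0.641, 0.2549, 0.1146]
tcp_rot: [2.235, 2.208, 0.001]
wrist_force: [0.1, -0.7, -0.3]
width: 0.333
grip_force: 41.0
```

```bash
python3 - <<'E'
from w import *
c=grab('side','sC.png'); 
s,p,M,f=pose(); u=proj(c,[p])[0].astype(int); print(u); cv2.imwrite('pics/sC.png',cv2.resize(c['pixels'][u[1]-50:u[1]+60,u[0]-70:u[0]+70],None,fx=5,fy=5,interpolation=2))
to(.4595,.2744,.06,89)
E
```

```text
[284 146]
t 4.97 pos [0.6403 0.2546 0.1133] phi 89.3 w 0.338 F [ 0.1 -0.5 -0.6] -> step [ 0.0177 -0.1809  0.0536] turn 0.005
```

View pics/sC.png

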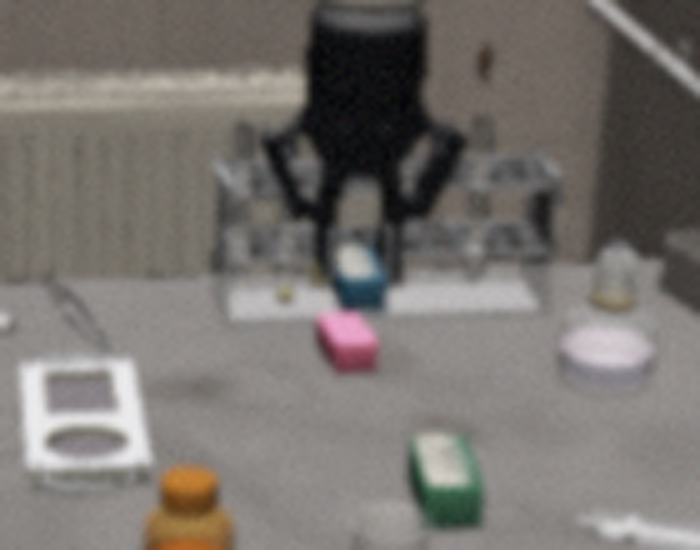

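The blue carton is held level between the fingers at (360,275) in the crop. Next I carry it to carrier_two.

>>> play_rows(
  steps=[0.018,-0.181,0,0.005,0.018,-0.181,0,0.005,0.018,-0.181,0.04,0.005,0.018,-0.181,0.05,0.005,0.018,-0.181,0.053,0.005,0.018,-0.181,0.053,0.005],
)

```text
time: 5.72
tool_pos: [0.462, 0.2753, 0.0615]
tcp_rot: [2.24, 2.202, 0.002]
wrist_force: [0.1, 0.2, -0.0]
width: 0.336
grip_force: 41.0
```

```bash
python3 - <<'E'
from w import *
to(.4595,.2744,.036,89)
E
```

```text
t 5.72 pos [0.462  0.2753 0.0615] phi 89.0 w 0.336 F [ 0.1  0.2 -0. ] -> step [-0.001  -0.0025  0.0255] turn -0.0
```

>>> play_rows(
  steps=[0,0,0.01,0,0,0,0.017,0,0,0,0.022,0,0,0,0.025,0,0,0,0.025,0],
)

```text
time: 6.35
tool_pos: [0.4603, 0.2749, 0.036]
tcp_rot: [-2.24, -2.202, 0.001]
wrist_force: [-0.2, 0.7, -0.6]
width: 0.345
grip_force: 41.0
```

>>> play_rows(
  steps=[0,0,0,0,0,0,0,0,0,0,0,0,0,0,-0.05,0,0,0,-0.1,0,0,0,-0.16,0,0,0,-0.16,0,0,0,-0.16,0],
  jaw=110,
)

```text
time: 7.35
tool_pos: [0.4603, 0.275, 0.1965]
tcp_rot: [2.24, 2.202, 0.001]
wrist_force: [-0.6, 0.2, -0.5]
width: 0.568
grip_force: 0.0
```

```bash
python3 - <<'E'
from w import *
c=grab('wrist','wD.png'); np.savez('pics/wD.npz',**c); to(.673,.1235,.12,85)
E
```

```text
t 7.4 pos [0.4596 0.2746 0.1952] phi 89.0 w 0.569 F [-0.6 -0.1 -0.7] -> step [-0.1474  0.2161  0.0749] turn 0.07
```

View pics/wD.png

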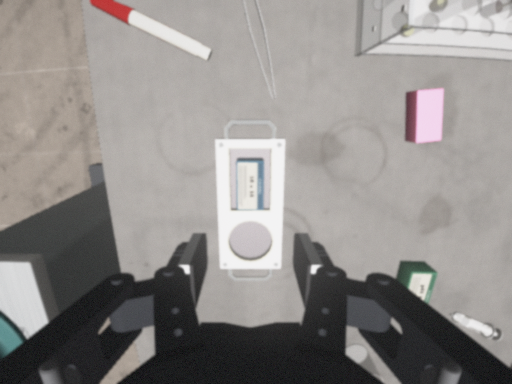

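The slip carton sits in its well: carton at (250,184), well at (250,181). The green carton is next.

>>> play_rows(
  steps=[-0.147,0.216,0.02,0.07,-0.147,0.216,0.02,0.07,-0.147,0.216,0.05,0.07,-0.147,0.216,0.07,0.07,-0.147,0.216,0.075,0.07,-0.147,0.216,0.075,0.07],
  jaw=75,
)

```text
time: 8.15
tool_pos: [0.6718, 0.1225, 0.1158]
tcp_rot: [-2.315, -2.117, 0.011]
wrist_force: [-0.9, 0.9, -0.8]
width: 0.701
grip_force: 0.0
```

```bash
python3 - <<'E'
from w import *
c=grab('wrist','wE.png'); np.savez('pics/wE.npz',**c)
u=proj(c,[(.673,.1235,.031)])[0].astype(int); print(u)
x0,y0=u-60; im=c['pixels'][y0:y0+120,x0:x0+120]; h=cv2.cvtColor(im,cv2.COLOR_BGR2HSV)
m=((h[...,0]>50)&(h[...,0]<100)&(h[...,1]>45)).astype(np.uint8)
ct=cv2.findContours(cv2.morphologyEx(m,cv2.MORPH_CLOSE,np.ones((5,5))),cv2.RETR_EXTERNAL,2)[0]
q=max(ct,key=cv2.contourArea)[:,0]+[x0,y0]
for z in (.031,.02):
  r=cv2.minAreaRect(np.array([onz(c,p,z)[:2] for p in q],np.float32)); print(np.round(r[0],4),np.round(r[1],4),round(r[2],1))
l=((h[...,2]>150)&(h[...,1]<45)).astype(np.uint8); q=max(cv2.findContours(l,cv2.RETR_EXTERNAL,2)[0],key=cv2.contourArea)[:,0]+[x0,y0]
r=cv2.minAreaRect(np.array([onz(c,p,.031)[:2] for p in q],np.float32)); print('label',np.round(r[0],4),np.round(r[1],4),round(r[2],1))
to(.673,.1235,.027,85)
E
```

```text
[251 205]
[0.676  0.1232] [0.0695 0.0332] 86.5
[0.6759 0.1195] [0.0732 0.035 ] 86.5
label [0.6717 0.1209] [0.1021 0.0993] 85.1
t 8.2 pos [0.6719 0.1236 0.1176] phi 84.9 w 0.708 F [-0.   0.1  0.1] -> step [0.0001 0.0017 0.0906] turn -0.001
```

>>> play_rows(
  steps=[0,0.003,0.05,-0.03,0,0.003,0.09,-0.03,0,0.003,0.09,-0.03,0,0.003,0.09,-0.03],
)

```text
time: 8.7
tool_pos: [0.6774, 0.1251, 0.033]
tcp_rot: [2.282, 2.158, 0.002]
wrist_force: [-0.3, -0.3, -0.3]
width: 0.703
grip_force: 0.0
```

>>> play_rows(
  steps=[0,0,0,0,0,0,0,0,0,0,0,0,0,0,0,0,0,0,0,0],
  jaw=255,
)

```text
time: 9.32
tool_pos: [0.6791, 0.1247, 0.0345]
tcp_rot: [2.282, 2.155, 0.007]
wrist_force: [-1.2, 0.5, 6.9]
width: 0.407
grip_force: 42.2
```

>>> play_rows(
  steps=[0,0,-0.05,0,0,0,-0.11,0,0,0,-0.12,0,0,0,-0.12,0],
)

```text
time: 9.82
tool_pos: [0.6778, 0.1242, 0.1533]
tcp_rot: [2.283, 2.156, 0.004]
wrist_force: [0.3, -0.4, -1.7]
width: 0.407
grip_force: 41.5
```

```bash
python3 - <<'E'
from w import *
to(.4204,-.2487,.15,104.3)
E
```

```text
t 9.82 pos [0.6778 0.1242 0.1533] phi 86.7 w 0.407 F [ 0.3 -0.4 -1.7] -> step [-0.387  -0.2357  0.0022] turn -0.307
```

>>> play_rows(
  steps=[-0.387,-0.236,0,-0.307,-0.387,-0.236,0,-0.307,-0.387,-0.236,0,-0.307,-0.387,-0.236,0,-0.307,-0.387,-0.236,0,-0.307,-0.387,-0.236,0,-0.307,-0.387,-0.236,0,-0.307,-0.387,-0.236,0.06,-0.307,-0.387,-0.236,0.075,-0.307,-0.387,-0.236,0.075,-0.307],
)

```text
time: 11.08
tool_pos: [0.4175, -0.2471, 0.0739]
tcp_rot: [-1.924, -2.476, 0.0]
wrist_force: [0.8, -0.4, 0.3]
width: 0.413
grip_force: 41.4
```

```bash
python3 - <<'E'
from w import *
to(.4204,-.2487,.0415,104.3)
E
```

```text
t 11.07 pos [ 0.4175 -0.2471  0.0739] phi 104.3 w 0.413 F [ 0.8 -0.4  0.3] -> step [-0.0024  0.0026  0.0324] turn 0.0
```

>>> play_rows(
  steps=[0,0.002,0.01,0,0,0.002,0.02,0,0,0.002,0.027,0,0,0.002,0.031,0,0,0.002,0.032,0,0,0.002,0.032,0],
)

```text
time: 11.82
tool_pos: [0.4213, -0.2484, 0.0444]
tcp_rot: [1.927, 2.481, 0.0]
wrist_force: [0.3, 0.3, -0.5]
width: 0.406
grip_force: 41.4
```

```bash
python3 - <<'E'
from w import *
to(.4204,-.2487,.0415,104.3)
E
```

```text
t 11.82 pos [ 0.4213 -0.2484  0.0444] phi 104.3 w 0.406 F [ 0.3  0.3 -0.5] -> step [-0.0001 -0.0009  0.0029] turn 0.0
```

>>> play_rows(
  steps=[0,0,0.002,0,0,0,0.003,0,0,0,0.003,0],
)

```text
time: 12.2
tool_pos: [0.4213, -0.2484, 0.0415]
tcp_rot: [1.927, 2.481, -0.0]
wrist_force: [-0.1, 0.3, 1.5]
width: 0.409
grip_force: 41.6
```

>>> play_rows(
  steps=[0,0,0,0,0,0,0,0,0,0,0,0,0,0,-0.05,0,0,0,-0.1,0,0,0,-0.16,0,0,0,-0.16,0,0,0,-0.16,0],
  jaw=100,
)

```text
time: 13.2
tool_pos: [0.4211, -0.2482, 0.2013]
tcp_rot: [1.927, 2.481, 0.0]
wrist_force: [-0.1, -0.3, -0.7]
width: 0.607
grip_force: 0.0
```

```bash
python3 - <<'E'
from w import *
c=grab('wrist','wF.png'); np.savez('pics/wF.npz',**c); to(.6154,-.001,.2,90)
E
```

```text
t 13.25 pos [ 0.4204 -0.2478  0.2001] phi 104.3 w 0.613 F [-0.2 -0.6 -0.3] -> step [0.1908 0.25   0.    ] turn 0.25
```

View pics/wF.png

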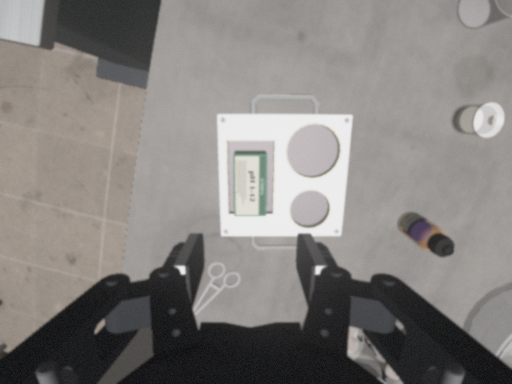

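The strip carton is in the rectangular well, with its top face from (234,152) to (266,216). I'll check the offset numerically.

```bash
python3 - <<'E'
from w import *
c=dict(np.load('pics/wF.npz')); th=np.radians(14.29); R=np.array([[np.cos(th),np.sin(th)],[-np.sin(th),np.cos(th)]])
P=np.array([onz(c,q,.038)[:2] for q in [(234,153),(265,152),(266,215),(234,216)]]); Q=(P-[.4568,-.2395])@R.T; print(Q.round(4).tolist(),Q.mean(0).round(4))
W3=np.array([onz(c,q,.017)[:2] for q in [(228,141),(274,141)]]); print(((W3-[.4568,-.2395])@R.T).round(4))
fit(c,(212,105,360,240),'3')
E
```

```text
[[-0.0531, 0.033], [-0.0206, 0.0341], [-0.0184, -0.0362], [-0.0542, -0.0374]] [-0.0366 -0.0016]
[[-0.0608  0.0436]
 [-0.0096  0.0436]]
[[0.5013, -0.2681], [0.4229, -0.2455], [0.4224, -0.2496], [0.4845, -0.1996]] [48. 16. 90. 61.]
3 yaw 14.63 t [ 0.4593 -0.2395] wells [[0.4838, -0.2006], [0.5014, -0.2678], [0.4231, -0.249]] res 0.001
```

The carton is centred within 2 mm. For the beaker I'll close along the carrier's y axis (phi 14.3).

>>> play_rows(
  steps=[0.19,0.25,0,1.571,0.19,0.25,0,1.571,0.19,0.25,0,1.571,0.19,0.25,0,1.571,0.19,0.25,0,1.571,0.19,0.25,0.02,1.571,0.19,0.25,0.05,1.571,0.19,0.25,0.05,1.571,0.19,0.25,0.05,1.571,0.19,0.25,0.05,1.571],
  jaw=40,
)

```text
time: 14.5
tool_pos: [0.6147, -0.0022, 0.1485]
tcp_rot: [-3.116, -0.394, 0.007]
wrist_force: [-0.2, 0.2, -0.6]
width: 0.841
grip_force: 0.0
```

```bash
python3 - <<'E'
from w import *
to(.6147,-.0015,.028,14.3)
c=grab('wrist','wG.png'); np.savez('pics/wG.npz',**c)
print(proj(c,[(.6147,-.0015,.002),(.6147,-.0015,.057)]).round(1))
u=proj(c,[(.6147,-.0015,.03)])[0].astype(int); cv2.imwrite('pics/crop3.png',cv2.resize(c['pixels'][u[1]-60:u[1]+60,u[0]-80:u[0]+80],None,fx=5,fy=5,interpolation=2)); print(u)
E
```

```text
t 14.5 pos [ 0.6147 -0.0022  0.1485] phi 14.4 w 0.841 F [-0.2  0.2 -0.6] -> step [ 0.0007 -0.0005  0.1205] turn 0.002
[[248.8 187.2]
 [248.5 204.3]]
[248 195]
```

View pics/crop3.png

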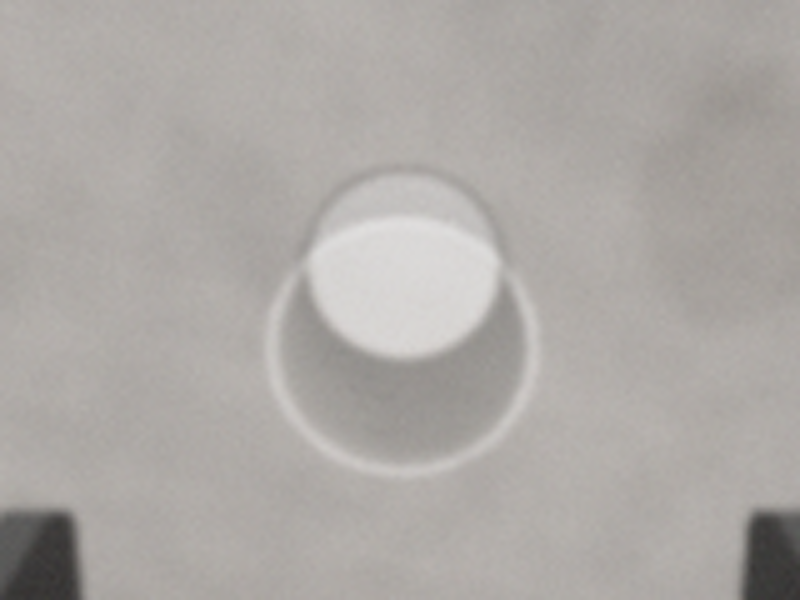

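The crop shows the beaker base at (249,188) and the rim at (248.6,204), matching the estimate to within a pixel, so I go down and grip.

>>> play_rows(
  steps=[0,0,0.05,0,0,0,0.09,0,0,0,0.12,0,0,0,0.12,0,0,0,0.12,0],
)

```text
time: 15.18
tool_pos: [0.617, -0.0024, 0.0321]
tcp_rot: [3.117, 0.393, 0.001]
wrist_force: [1.5, 0.1, 0.5]
width: 0.843
grip_force: 0.0
```

>>> play_rows(
  steps=[0,0,0,0,0,0,0,0,0,0,0,0,0,0,0,0,0,0,0,0],
  jaw=255,
  grip_force=30,
)

```text
time: 15.8
tool_pos: [0.6179, -0.0022, 0.0333]
tcp_rot: [3.117, 0.392, 0.005]
wrist_force: [-0.8, 1.6, 5.0]
width: 0.509
grip_force: 30.0
```

>>> play_rows(
  steps=[0,0,-0.03,0,0,0,-0.07,0,0,0,-0.1,0,0,0,-0.1,0],
)

```text
time: 16.3
tool_pos: [0.6189, -0.0025, 0.1349]
tcp_rot: [3.116, 0.391, 0.011]
wrist_force: [0.6, -1.2, -0.8]
width: 0.509
grip_force: 30.7
```

```bash
python3 - <<'E'
from w import *
to(.482,-.2005,.08,14.3)
E
```

```text
t 16.3 pos [ 0.6189 -0.0025  0.1349] phi 14.3 w 0.509 F [ 0.6 -1.2 -0.8] -> step [-0.182   0.1579  0.0541] turn 0.0
```

>>> play_rows(
  steps=[-0.181,0.158,0,0,-0.181,0.158,0,0,-0.181,0.158,0,0,-0.181,0.158,0,0,-0.181,0.158,0.03,0,-0.181,0.158,0.054,0,-0.181,0.158,0.054,0,-0.181,0.158,0.054,0],
)

```text
time: 17.3
tool_pos: [0.48, -0.2, 0.0771]
tcp_rot: [-3.117, -0.392, 0.001]
wrist_force: [-0.0, 0.6, -1.0]
width: 0.506
grip_force: 30.7
```

```bash
python3 - <<'E'
from w import *
to(.484,-.2,.042,14.3)
E
```

```text
t 17.3 pos [ 0.48   -0.2     0.0771] phi 14.3 w 0.506 F [-0.   0.6 -1. ] -> step [0.0039 0.001  0.0351] turn 0.001
```

>>> play_rows(
  steps=[0.003,0.001,0.01,0,0.003,0.001,0.02,0,0.003,0.001,0.027,0,0.003,0.001,0.031,0,0.003,0.001,0.033,0,0.003,0.001,0.035,0,0.003,0.001,0.035,0],
)

```text
time: 18.18
tool_pos: [0.4832, -0.2004, 0.0423]
tcp_rot: [3.117, 0.391, 0.0]
wrist_force: [1.2, -0.9, -0.2]
width: 0.508
grip_force: 30.7
```

```bash
python3 - <<'E'
from w import *
to(.484,-.2,.040,14.3)
E
```

```text
t 18.18 pos [ 0.4832 -0.2004  0.0423] phi 14.3 w 0.508 F [ 1.2 -0.9 -0.2] -> step [ 0.0009 -0.0002  0.0023] turn 0.0
```

>>> play_rows(
  steps=[0,0,0.001,0,0,0,0.002,0,0,0,0.003,0,0,0,0.003,0],
)

```text
time: 18.68
tool_pos: [0.4836, -0.2004, 0.0402]
tcp_rot: [3.117, 0.391, 0.001]
wrist_force: [-2.3, 0.9, 6.7]
width: 0.508
grip_force: 31.0
```

>>> play_rows(
  steps=[0,0,0,0,0,0,0,0,0,0,0,0,0,0,-0.03,0,0,0,-0.08,0,0,0,-0.14,0,0,0,-0.16,0,0,0,-0.16,0],
  jaw=70,
)

```text
time: 19.68
tool_pos: [0.4847, -0.2011, 0.2016]
tcp_rot: [3.114, 0.391, 0.007]
wrist_force: [0.3, 0.7, -0.8]
width: 0.728
grip_force: 0.0
```

```bash
python3 - <<'E'
from w import *
c=grab('wrist','wH.png'); np.savez('pics/wH.npz',**c); to(.6515,-.1165,.15,90)
print(proj(c,[(.482,-.2005,.007),(.482,-.2005,.064)]))
u=proj(c,[(.482,-.2005,.03)])[0].astype(int)
a=c['pixels'][u[1]-90:u[1]+90,u[0]-120:u[0]+120]; print(u); cv2.imwrite('pics/crop4.png',cv2.resize(a,None,fx=3,fy=3,interpolation=2))
E
```

```text
t 19.73 pos [ 0.4834 -0.2005  0.1995] phi 14.3 w 0.729 F [-0.9 -0.5  0.2] -> step [ 0.1836 -0.0399  0.0496] turn -1.321
[[247.78677439 180.25316695]
 [247.58115907 193.13313534]]
[247 184]
```

View pics/crop4.png

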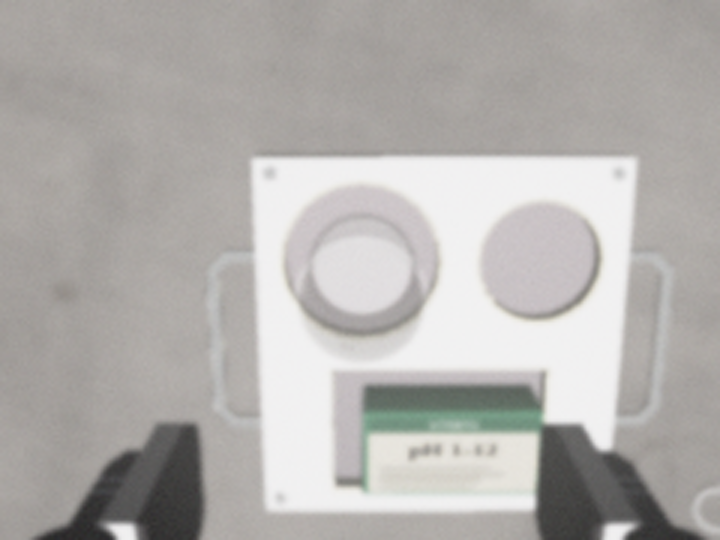

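The beaker stands inside the large well, base at (363,265) in the crop with the well centred at about (362,260). The strip carton is clear of the walls. The weighing bottle is next.

>>> play_rows(
  steps=[0.184,-0.04,0,-1.304,0.184,-0.04,0,-1.304,0.184,-0.04,0,-1.304,0.184,-0.04,0,-1.304,0.184,-0.04,0.03,-1.304,0.184,-0.04,0.05,-1.304,0.184,-0.04,0.05,-1.304,0.184,-0.04,0.05,-1.304],
  jaw=70,
  grip_force=40,
)

```text
time: 20.72
tool_pos: [0.6498, -0.1157, 0.1458]
tcp_rot: [-2.239, -2.197, 0.005]
wrist_force: [0.0, 0.2, 0.9]
width: 0.724
grip_force: 0.0
```

```bash
python3 - <<'E'
from w import *
c=grab('wrist','wI.png'); np.savez('pics/wI.npz',**c)
u=proj(c,[(.6515,-.1165,.038)])[0].astype(int); im=c['pixels'][u[1]-45:u[1]+45,u[0]-45:u[0]+45]
m=(im.max(2)>178).astype(np.uint8); q=max(cv2.findContours(m,cv2.RETR_EXTERNAL,2)[0],key=cv2.contourArea); e=cv2.minEnclosingCircle(q); print(u,e,cv2.contourArea(q)); p=onz(c,np.array(e[0])+u-45,.040); print(p); print(e[1]*.26/275)
to(.6515,-.1165,.027,89); cv2.imwrite('pics/crop5.png',cv2.resize(im,None,fx=5,fy=5,interpolation=2))
E
```

```text
[252 199] ((44.0, 26.5), 51.36399841308594) 3713.0
[ 0.65088572 -0.09892333  0.04      ]
0.04856232577237216
t 20.77 pos [ 0.6504 -0.1159  0.1468] phi 88.8 w 0.727 F [ 1.  -0.1 -0.5] -> step [-0.0007  0.0016  0.1198] turn -0.003
```

View pics/crop5.png

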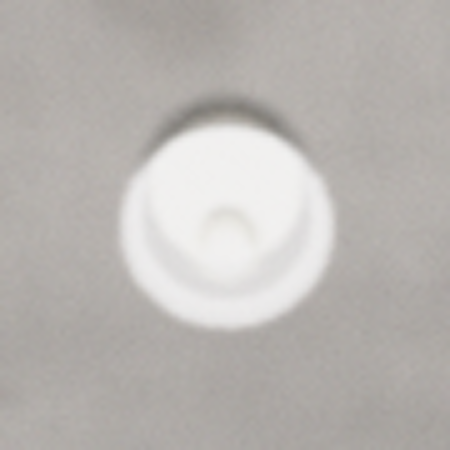

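The lid rim is centred at (252.6,198.4), matching the prediction of (252,199). I go down and grip.

>>> play_rows(
  steps=[0,0.001,0.05,0,0,0.001,0.09,0,0,0.001,0.12,0,0,0.001,0.12,0,0,0.001,0.122,0],
)

```text
time: 21.4
tool_pos: [0.6537, -0.1164, 0.0285]
tcp_rot: [2.241, 2.2, 0.002]
wrist_force: [0.8, -0.8, 0.8]
width: 0.724
grip_force: 0.0
```

>>> play_rows(
  steps=[0,0,0,0,0,0,0,0,0,0,0,0,0,0,0,0,0,0,0,0],
  jaw=255,
)

```text
time: 22.02
tool_pos: [0.6538, -0.1166, 0.0294]
tcp_rot: [2.239, 2.201, 0.002]
wrist_force: [-1.5, -0.3, 5.9]
width: 0.401
grip_force: 39.4
```

>>> play_rows(
  steps=[0,0,-0.03,0,0,0,-0.08,0,0,0,-0.14,0,0,0,-0.14,0,0,0,-0.14,0],
)

```text
time: 22.65
tool_pos: [0.6526, -0.1162, 0.1677]
tcp_rot: [2.24, 2.202, 0.001]
wrist_force: [-0.9, -0.2, -1.4]
width: 0.399
grip_force: 39.9
```

```bash
python3 - <<'E'
from w import *
to(.4585,.1979,.16,89); c=grab('side'); cv2.imwrite('pics/sJ.png',c['pixels']); s,p,M,f=pose(); print(proj(c,[p])); u=proj(c,[p])[0].astype(int); cv2.imwrite('pics/sJ.png',cv2.resize(c['pixels'][u[1]-45:u[1]+45,u[0]-45:u[0]+45],None,fx=5,fy=5,interpolation=2))
E
```

```text
t 22.65 pos [ 0.6526 -0.1162  0.1677] phi 89.0 w 0.399 F [-0.9 -0.2 -1.4] -> step [ 0.3107 -0.1995  0.0075] turn 0.0
[[319.65932067 181.82413459]]
```

View pics/sJ.png

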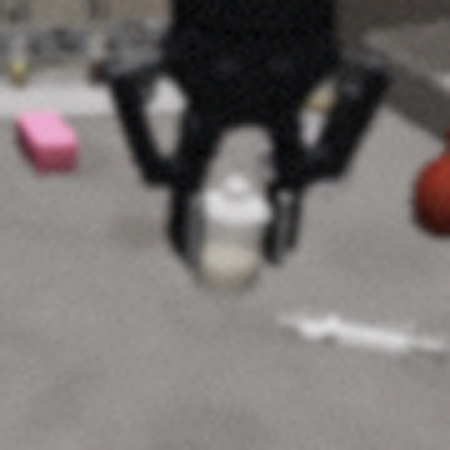

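The side crop shows the weighing bottle held upright at (230,235). I carry it to carrier_two's round well.

>>> play_rows(
  steps=[0.311,-0.199,0,0,0.311,-0.199,0,0,0.311,-0.199,0,0,0.311,-0.199,0,0,0.311,-0.199,0,0,0.311,-0.199,0,0,0.311,-0.199,0.05,0,0.311,-0.199,0.09,0,0.311,-0.199,0.1,0,0.311,-0.199,0.1,0],
)

```text
time: 23.95
tool_pos: [0.4579, 0.1976, 0.066]
tcp_rot: [-2.24, -2.201, 0.005]
wrist_force: [0.6, 1.2, -0.5]
width: 0.405
grip_force: 40.0
```

```bash
python3 - <<'E'
from w import *
to(.459,.1983,.038,89)
fit(dict(np.load('pics/wD.npz')),(208,130,292,276),'2')
E
```

```text
t 23.95 pos [0.4579 0.1976 0.066 ] phi 89.0 w 0.405 F [ 0.6  1.2 -0.5] -> step [0.0008 0.0012 0.028 ] turn 0.0
[[0.4595, 0.1957], [0.4604, 0.2698]] [53. 65.]
2 yaw -0.72 t [0.46   0.2375] wells [[0.4595, 0.1945], [0.4604, 0.271]] res 0.0012
```

>>> play_rows(
  steps=[0,0.001,0.01,0,0,0.001,0.017,0,0,0.001,0.022,0,0,0.001,0.026,0,0,0.001,0.028,0,0,0.001,0.028,0],
)

```text
time: 24.7
tool_pos: [0.4599, 0.1981, 0.0392]
tcp_rot: [-2.24, -2.202, 0.0]
wrist_force: [-0.1, 0.1, -0.2]
width: 0.407
grip_force: 40.0
```

```bash
python3 - <<'E'
from w import *
to(.459,.197,.0355,89)
E
```

```text
t 24.7 pos [0.4599 0.1981 0.0392] phi 89.0 w 0.407 F [-0.1  0.1 -0.2] -> step [-0.0011 -0.0008  0.0037] turn 0.0
```

>>> play_rows(
  steps=[0,0,0.001,0,0,0,0.002,0,0,0,0.003,0,0,0,0.003,0,0,0,0.003,0],
)

```text
time: 25.32
tool_pos: [0.4601, 0.1982, 0.0365]
tcp_rot: [2.24, 2.202, 0.0]
wrist_force: [-0.0, 0.0, 2.0]
width: 0.407
grip_force: 40.1
```

>>> play_rows(
  steps=[0,0,0,0,0,0,0,0,0,0,0,0,0,0,-0.02,0,0,0,-0.06,0,0,0,-0.12,0,0,0,-0.16,0,0,0,-0.16,0],
  jaw=95,
)

```text
time: 26.32
tool_pos: [0.4628, 0.1992, 0.2009]
tcp_rot: [2.238, 2.2, 0.013]
wrist_force: [-0.8, -0.6, -0.1]
width: 0.626
grip_force: 0.0
```

```bash
python3 - <<'E'
from w import *
c=grab('wrist','wK.png'); np.savez('pics/wK.npz',**c)
fit(c,(208-60,130-60,292+60,276+10),'2')
to(.633,-.255,.2,104.3)
E
```

```text
[[0.4719, 0.2532], [0.4729, 0.2899]] [19. 20.]
2 yaw 0.0 t [0.4729 0.2947] wells [[0.4729, 0.2517], [0.4729, 0.3282]] res 0.0383
t 26.38 pos [0.4611 0.1986 0.1982] phi 89.0 w 0.628 F [-0.   0.3 -1.2] -> step [-0.4506  0.1796 -0.0018] turn -0.267
```

>>> play_rows(
  steps=[-0.45,0.179,0,-0.267,-0.45,0.179,0,-0.267,-0.45,0.179,0,-0.267,-0.45,0.179,0,-0.267,-0.45,0.179,0,-0.267,-0.45,0.179,0,-0.267,-0.45,0.179,0,-0.267,-0.45,0.179,0,-0.267,-0.45,0.179,0,-0.267,-0.45,0.179,0,-0.267],
  jaw=75,
)

```text
time: 27.62
tool_pos: [0.6299, -0.2542, 0.1936]
tcp_rot: [-1.925, -2.477, 0.001]
wrist_force: [-0.4, 0.1, -0.2]
width: 0.709
grip_force: 0.0
```

```bash
python3 - <<'E'
from w import *
c=grab('wrist','wL.png'); np.savez('pics/wL.npz',**c)
pr=proj(c,[(.633,-.256,.0),(.633,-.256,.084)]); u=pr.mean(0).astype(int); print(pr.round(1).tolist())
x0,y0=u-40; im=c['pixels'][y0:y0+80,x0:x0+80]
h=cv2.cvtColor(im,cv2.COLOR_BGR2HSV)
for n,m in (('dark',im.max(2)<75),('sat',(h[...,1]>60)),('all',(im.max(2)<110)|(h[...,1]>60))):
    m=m.astype(np.uint8)
    for q in cv2.findContours(m,cv2.RETR_EXTERNAL,2)[0]:
        if cv2.contourArea(q)>60:
            r=cv2.minAreaRect(q); x,y,w,hh=cv2.boundingRect(q); M=cv2.moments(q); print(n,cv2.contourArea(q),x+x0,y+y0,w,hh,'cen',M['m10']/M['m00']+x0,M['m01']/M['m00']+y0)
to(.633,-.256,.033,104.3)
E
```

```text
[[252.3, 179.8], [252.9, 200.8]]
dark 207.0 246 184 19 23 cen 254.7173913043478 196.39049919484702
all 505.5 240 183 29 26 cen 254.35014836795253 195.19848334981867
all 156.0 242 169 23 13 cen 252.65491452991452 174.72008547008548
t 27.68 pos [ 0.63   -0.2535  0.1942] phi 104.3 w 0.707 F [-0.3  0.1 -0.9] -> step [-0.0036  0.0027  0.1612] turn 0.001
```

```bash
python3 - <<'E'
from w import *
s=dict(np.load('pics/side0.npz'));c=dict(np.load('pics/scene0.npz'))
for q in [(327,338),(384,330)]: print('side',onz(s,q,0))
for q in [(341,98),(366,112)]: print('scene',onz(c,q,0))
E
```

```text
side [ 0.59366797 -0.44364455  0.        ]
side [ 0.71012911 -0.43861899  0.        ]
scene [ 0.69960241 -0.45478522  0.        ]
scene [ 0.59907208 -0.47055963  0.        ]
```

Jars are far enough away (centres at y ≈ -0.45), so I descend on the dropper.

>>> play_rows(
  steps=[-0.002,0.004,0.02,0,-0.002,0.004,0.07,0,-0.002,0.004,0.12,0,-0.002,0.004,0.15,0,-0.002,0.004,0.159,0,-0.002,0.004,0.159,0,-0.002,0.004,0.159,0],
)

```text
time: 28.55
tool_pos: [0.6371, -0.2561, 0.0393]
tcp_rot: [1.925, 2.479, 0.001]
wrist_force: [1.2, -0.6, -0.3]
width: 0.707
grip_force: 0.0
```

>>> play_rows(
  steps=[0,0,0,0,0,0,0,0,0,0,0,0,0,0,0,0,0,0,0,0,0,0,0,0],
  jaw=255,
)

```text
time: 29.3
tool_pos: [0.6367, -0.2564, 0.0391]
tcp_rot: [1.926, 2.479, 0.001]
wrist_force: [-1.7, -0.1, 6.4]
width: 0.35
grip_force: 39.7
```

>>> play_rows(
  steps=[0,0,-0.02,0,0,0,-0.06,0,0,0,-0.1,0,0,0,-0.12,0,0,0,-0.12,0],
)

```text
time: 29.92
tool_pos: [0.6369, -0.2563, 0.1598]
tcp_rot: [1.925, 2.478, 0.002]
wrist_force: [0.2, -0.8, -1.4]
width: 0.352
grip_force: 39.6
```

```bash
python3 - <<'E'
from w import *
to(.4995,-.268,.15,104.3)
E
```

```text
t 29.93 pos [ 0.6369 -0.2563  0.1598] phi 104.3 w 0.352 F [ 0.2 -0.8 -1.4] -> step [ 0.0227 -0.136   0.0093] turn 0.0
```

>>> play_rows(
  steps=[0.022,-0.136,0,0,0.022,-0.136,0,0,0.022,-0.136,0,0,0.022,-0.136,0.03,0,0.022,-0.136,0.06,0,0.022,-0.136,0.085,0,0.022,-0.136,0.085,0,0.022,-0.136,0.085,0],
)

```text
time: 30.92
tool_pos: [0.4989, -0.2682, 0.0723]
tcp_rot: [-1.927, -2.481, -0.0]
wrist_force: [1.2, 0.5, -0.6]
width: 0.35
grip_force: 39.8
```

```bash
python3 - <<'E'
from w import *
to(.500,-.268,.048,104.3)
E
```

```text
t 30.93 pos [ 0.4989 -0.2682  0.0723] phi 104.3 w 0.35 F [ 1.2  0.5 -0.6] -> step [-0.0001  0.0011  0.0243] turn 0.001
```

>>> play_rows(
  steps=[0,0.001,0.008,0,0,0.001,0.015,0,0,0.001,0.02,0,0,0.001,0.023,0,0,0.001,0.025,0,0,0.001,0.025,0],
)

```text
time: 31.68
tool_pos: [0.4993, -0.2679, 0.0472]
tcp_rot: [-1.927, -2.481, 0.0]
wrist_force: [0.3, -0.6, 0.3]
width: 0.35
grip_force: 39.8
```

>>> play_rows(
  steps=[0,0,0.001,0,0,0,0.002,0,0,0,0.002,0,0,0,0.002,0],
)

```text
time: 32.17
tool_pos: [0.4996, -0.268, 0.046]
tcp_rot: [1.927, 2.481, 0.0]
wrist_force: [-1.2, 1.6, 6.0]
width: 0.352
grip_force: 40.2
```

Contact (6 N), so I release and rise.

>>> play_rows(
  steps=[0,0,0,0,0,0,0,0,0,0,0,0,0,0,-0.02,0,0,0,-0.06,0,0,0,-0.12,0,0,0,-0.18,0,0,0,-0.2,0,0,0,-0.2,0,0,0,-0.2,0],
  jaw=105,
)

```text
time: 33.42
tool_pos: [0.4982, -0.2672, 0.2427]
tcp_rot: [-1.925, -2.478, 0.001]
wrist_force: [-0.9, 0.3, -0.1]
width: 0.585
grip_force: 0.0
```

```bash
python3 - <<'E'
from w import *
to(.5,-.268,.25,104.3)
c=grab('wrist','wM.png'); sc=grab('scene','scM.png'); sd=grab('side','sdM.png')
# dropper: dark cap in wrist & side
def blobs(c,X,r,f):
    u=proj(c,[X])[0].astype(int); x0,y0=u-r; im=c['pixels'][max(y0,0):y0+2*r,max(x0,0):x0+2*r]; m=f(im).astype(np.uint8)
    for q in cv2.findContours(m,cv2.RETR_EXTERNAL,2)[0]:
        if cv2.contourArea(q)>15:
            M=cv2.moments(q); print(' ',cv2.contourArea(q),(round(M['m10']/M['m00']+x0,1),round(M['m01']/M['m00']+y0,1)),cv2.minAreaRect(q)[1:])
dark=lambda im: im.max(2)<80
for n,cc in (('wrist',c),('scene',sc),('side',sd)):
    print(n,'expect cap',proj(cc,[(.5,-.268,.082)])[0].round(1),'mid cap',proj(cc,[(.5,-.268,.075)])[0].round(1)); blobs(cc,(.5,-.268,.078),22,dark)
wh=lambda im: im.max(2)>190
for n,cc in (('scene',sc),('side',sd)):
    print(n,'wb expect lid',proj(cc,[(.459,.1975,.05)])[0].round(1))
    z=proj(cc,[(.459,.1975,.05)])[0].astype(int); cv2.imwrite(f'pics/z{n}.png',cc['pixels'][z[1]-30:z[1]+30,z[0]-30:z[0]+30])
    print('moved?', [proj(cc,[X])[0].round(1).tolist() for X in [(.5,-.003,.08),(.373,-.009,.014)]])
o=dict(np.load('pics/scene0.npz'))['pixels']; d=cv2.absdiff(o,sc['pixels']).max(2)
for X in [(.5,-.003,.05),(.373,-.009,.01)]:
    u=proj(sc,[X])[0].astype(int); print('diff',d[u[1]-12:u[1]+12,u[0]-12:u[0]+12].mean().round(1))
E
```

```text
t 33.42 pos [ 0.4982 -0.2672  0.2427] phi 104.3 w 0.585 F [-0.9  0.3 -0.1] -> step [-0.0013  0.0015 -0.0073] turn 0.0
wrist expect cap [251.5 185.4] mid cap [251.5 183.9]
scene expect cap [347.5 134.8] mid cap [347.1 136.6]
  21.0 (np.float64(345.5), np.float64(149.2)) ((7.602630138397217, 4.472135543823242), 26.56505012512207)
  30.5 (np.float64(347.5), np.float64(136.9)) ((6.0, 7.0), -0.0)
side expect cap [265.6 251.7] mid cap [265.5 254.4]
  86.0 (np.float64(263.8), np.float64(270.0)) ((9.0, 12.0), 90.0)
  75.5 (np.float64(264.8), np.float64(254.0)) ((11.0, 9.0), 90.0)
scene wb expect lid [221.1 231.2]
moved? [[275.0, 176.4], [306.8, 222.0]]
side wb expect lid [230.7 173.9]
moved? [[251.1, 194.6], [204.8, 219.2]]
diff 12.6
diff 13.6
```

The dropper cap is where a seated bottle should put it (within 1 px in both views). Next are the weighing bottle, the carriers and the bystanders.

```bash
python3 - <<'E'
from w import *
for n in ('scene','side'):
    c0=dict(np.load(f'pics/{n}0.npz')); a=c0['pixels']; b=cv2.imread(f"pics/{'scM' if n=='scene' else 'sdM'}.png"); d=cv2.GaussianBlur(cv2.absdiff(a,b),(3,3),0).max(2)
    print(n,'noise median',np.median(d))
    for k,X in dict(reagent=(.5,-.003,.05),dish=(.373,-.009,.01),bench=(.55,.1,0),c2end=(.46,.31,.017)).items():
        u=proj(c0,[X])[0].astype(int); print(' ',k,d[u[1]-10:u[1]+10,u[0]-10:u[0]+10].mean().round(1))
    # carriers: white-mask bounding boxes before/after
    for k,bx in (('c3',(300,130,390,200) if n=='scene' else (195,238,296,304)),('c2',(165,216,250,280) if n=='scene' else (210,160,250,196))):
        x0,y0,x1,y1=bx; print(' ',k,[cv2.boundingRect(((i[y0:y1,x0:x1].min(2)>165)).astype(np.uint8)) for i in (a,b)])
    # weighing bottle: silhouette change vs prediction
    X=np.array([.459,.1975,.035]); u=proj(c0,[X])[0].astype(int); r=18
    m=(d[u[1]-r:u[1]+r,u[0]-r:u[0]+r]>30).astype(np.uint8); q=max(cv2.findContours(m,cv2.RETR_EXTERNAL,2)[0],key=cv2.contourArea)
    x,y,w,h=cv2.boundingRect(q); th=np.linspace(0,6.28,24); S=[X+[.017*np.cos(t),.017*np.sin(t),z-.035] for z in (.007,.041) for t in th]+[X+[0,0,.027]]
    P=proj(c0,S); print(' wb change box',x+u[0]-r,y+u[1]-r,w,h,'predicted',P.min(0).round(1),(P.max(0)-P.min(0)).round(1))
E
```

```text
scene noise median 13.0
  reagent 12.7
  dish 13.9
  bench 12.8
  c2end 22.2
  c3 [(13, 10, 69, 58), (13, 9, 68, 52)]
  c2 [(7, 7, 71, 52), (4, 7, 76, 53)]
 wb change box 214 231 16 10 predicted [214.3 227.8] [14.2 19.2]
side noise median 7.0
  reagent 8.7
  dish 8.5
  bench 11.5
  c2end 26.8
  c3 [(9, 7, 84, 53), (9, 0, 84, 60)]
  c2 [(0, 0, 35, 30), (0, 0, 35, 31)]
 wb change box 234 160 14 29 predicted [225.3 170.5] [10.8 18.1]
```

```bash
python3 - <<'E'
from w import *
for f in ('wD','wK'):
    c=dict(np.load(f'pics/{f}.npz')); V=cv2.GaussianBlur(c['pixels'],(3,3),0).max(2)
    u=proj(c,[(.46,.235,.017)])[0]; m=(V>195).astype(np.uint8)
    q=max(cv2.findContours(m,cv2.RETR_EXTERNAL,1)[0],key=lambda q:cv2.contourArea(q) if cv2.pointPolygonTest(q,tuple(map(float,u)),True)>-25 else 0)[:,0]
    r=cv2.minAreaRect(np.array([onz(c,p,.017)[:2] for p in q],np.float32)); print(f,np.round(r[0],4),np.round(r[1],4),round(r[2],1))
    # grey well-floor pixels inside the round well, in the world
    g=np.array([[x,y,*onz(c,(x,y),.007)[:2]] for y in range(120,300) for x in range(190,320) if V[y,x]<190])
    k=g[np.hypot(g[:,2]-.459,g[:,3]-.1975)<.024]; print(' floor px',len(k),k[:,2:].mean(0).round(4) if len(k) else '')
c=dict(np.load('pics/wK.npz')); V=cv2.GaussianBlur(c['pixels'],(3,3),0).max(2)
print('lid',proj(c,[(.459,.1975,.043),(.459,.1975,.055),(.459,.1975,.007)]).round(1).tolist())
x,y=proj(c,[(.459,.1975,.03)])[0].astype(int); print(x,y)
for j in range(y-36,y+40,5): print(j,V[j,x-36:x+37:3].tolist())
E
```

```text
wD [0.4603 0.2408] [0.1646 0.0799] 89.0
 floor px 4 [0.4527 0.1759]
wK [0.4601 0.2337] [0.179 0.08 ] 89.0
 floor px 68 [0.4589 0.2111]
lid [[244.6, 186.7], [244.5, 189.6], [244.9, 179.2]]
244 183
147 [186, 221, 243, 244, 244, 243, 240, 241, 241, 241, 241, 241, 241, 241, 241, 241, 241, 241, 241, 241, 243, 244, 244, 243, 203]
152 [186, 218, 243, 244, 244, 244, 244, 244, 244, 244, 244, 244, 244, 244, 244, 244, 244, 244, 244, 244, 244, 244, 244, 243, 204]
157 [182, 212, 243, 244, 244, 244, 244, 244, 244, 243, 240, 236, 233, 233, 237, 241, 243, 244, 244, 244, 244, 244, 244, 243, 202]
162 [179, 206, 243, 244, 244, 244, 244, 241, 226, 215, 215, 214, 214, 214, 214, 214, 216, 228, 242, 244, 244, 244, 244, 243, 194]
167 [179, 202, 243, 244, 244, 243, 234, 215, 214, 205, 180, 163, 158, 161, 175, 200, 213, 214, 215, 236, 243, 244, 244, 242, 198]
172 [183, 201, 242, 244, 244, 234, 215, 214, 198, 215, 238, 241, 242, 242, 239, 217, 190, 211, 213, 215, 238, 244, 244, 241, 197]
177 [186, 201, 242, 244, 242, 219, 213, 220, 238, 242, 242, 242, 242, 242, 242, 242, 240, 220, 213, 213, 223, 243, 244, 241,
[... 475 characters left out ...]
 236, 232, 204, 235, 244, 244, 244, 244, 237, 191]
202 [180, 184, 232, 243, 243, 244, 244, 244, 244, 243, 241, 239, 237, 237, 238, 240, 242, 244, 244, 244, 244, 243, 243, 237, 189]
207 [178, 183, 230, 230, 226, 243, 244, 244, 244, 244, 244, 244, 244, 244, 244, 244, 243, 244, 244, 244, 243, 230, 230, 233, 184]
212 [180, 181, 193, 200, 199, 210, 204, 197, 196, 197, 198, 199, 195, 190, 199, 203, 203, 202, 203, 205, 204, 199, 200, 190, 179]
217 [180, 179, 179, 179, 178, 187, 187, 181, 181, 180, 181, 184, 186, 183, 186, 187, 187, 187, 188, 189, 194, 183, 187, 185, 185]
222 [179, 177, 178, 179, 178, 179, 192, 193, 182, 184, 184, 185, 187, 188, 189, 190, 190, 190, 193, 195, 190, 187, 186, 185, 182]
```

The weighing bottle is upright and centred: lid at x 229–262 in a well at x 223–268. The carriers and bystanders are unmoved and the gripper is clear, so I hand in.

```bash
python3 -c "
from workcell import bot
print(bot.finish_job())"
```

```text
the job is handed in; nothing more can be done
None
```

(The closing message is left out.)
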